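# Empty the tote of offcuts into the scrap box

## Task

Take the blue tote by its handle, tip the four metal offcuts out onto the chute of the green scrap box, and push through the flap whatever is left lying there, so that all four are inside the box and the flap hangs shut. Stand the empty tote back upright on its black mat and let go. Leave the spray can, paint tin, mug and drill case where they are.

Things in the scene. Friction and masses are not known exactly. Their poses are not given: they have to be found in the camera images.
- scrapbox: Green sheet-metal scrap box with an infeed chute, 230 x 410 mm in plan, fixed. Origin on the bench top under the middle of the chute's lower edge; z up, +y runs back up the chute, -y goes through the flap into the box, x across. Closed box: y = 0 to -220 mm, floor 6 mm up with a slope inside the front wall, roof (clear window) 199 mm up, starting at y = -16. The only way in is under the flap, over the chute's lower edge.
- chute_edge (a point): Middle of the chute's lower edge, 120 mm above the bench (scrapbox y = 0). Way in: 220 mm wide, 120 to 183 mm high, closed by the flap 20 mm further in. Past this edge an offcut topples down into the box once its middle is over.
- chute_top (a point): Middle of the chute's upper edge: scrapbox y = +190, 197 mm above the bench. The chute is a flat bare steel plate sloping 22 degrees down to the flap, 220 mm wide between two cheeks that stand 40 mm above the plate; open on top and at this upper end. Offcuts at rest on it do not slide on by themselves.
- flap (a joint): Swing flap of the scrap box: aluminium plate with a yellow lower rim, 212 wide x 70 mm, about 90 g, hung from a hinge across x at y = -20 mm, z = 184 mm of the scrapbox frame. 0 rad = hanging shut; grows to 1.45 as its lower rim swings into the box (-y); cannot swing outwards. Opens at a light push (under 1 N) and falls shut by its own weight.
- mat: Thin black rubber mat on the bench, 240 (x) x 200 (y) x 3 mm, fixed: the tote's place. Origin at the middle of its underside, on the bench top.
- tote: Blue plastic tote holding the offcuts, 180 (x) x 157 (y) mm, about 0.22 kg empty, floor 4 mm thick. Origin on the underside, below the handle; z up. Walls 52 mm high at the back (y = +72) and both ends; front (-y) open, with a low ramp rising 13 mm from y = -44 to the lip at y = -84. The offcuts slide out once it is leaned forward by 50 to 60 degrees.
- tote_grip (a point): Middle of the tote's fixed black handle, 102 mm above the tote's origin: a straight bar along the tote's x, 14 mm thick (y) x 24 mm tall (z), free over 160 mm between two end posts.
- tote_lip (a point): Middle of the tote's pouring lip (y = -84, z = 15 mm in the tote's frame).
- tube: Offcut of bright aluminium square tube, 40 x 40 mm, 70 mm long (x), 0.07 to 0.13 kg. Origin at its middle.
- flatbar: Offcut of dark flat bar, 74 (x) x 40 (y) x 16 (z) mm, 0.09 to 0.17 kg. Origin at its middle.
- redtube: Offcut of red-primed rectangular tube, 72 (x) x 44 (y) x 25 (z) mm, 0.08 to 0.14 kg. Origin at its middle.
- bar: Offcut of round brass-coloured bar stock, 36 mm diameter, 65 mm long (x), 0.10 to 0.18 kg. Origin at its middle.
- spraycan: Red spray can with a white band and white cap, standing, 66 mm diameter, 185 mm tall. Origin at the middle of its underside. Bystander.
- painttin: Steel paint tin, green label, standing, 92 mm diameter, 105 mm tall. Origin at the middle of its underside. Bystander.
- mug: White mug, standing, 80 mm diameter, 95 mm tall, handle on its +y side reaching about 70 mm from the axis. Origin at the middle of its underside. Bystander.
- drillcase: Grey drill-bit case lying flat beside the scrap box, 110 (x) x 170 (y) x 43 mm. Origin at the middle of its underside. Bystander.
Things that resemble listed ones, but are neither listed nor needed, are in the scene too. There is more than one size of the tote; the job needs the largest.

How it is judged:
By the outcome, as a careful person would: the job done as asked, in the order asked, and still so for the second after the job is handed in, with the robot touching nothing.
It also fails if it takes over 72 s, if anything falls off the work surface, if the arm or the gripper's body presses on something with over 40 N, if the wrist force passes 120 N, or if a joint passes its speed limit or range.

## Robot

A 6-joint arm with a two-finger parallel gripper is mounted at the origin on the work surface. World frame = base frame: x ahead of the robot, y to its left, z up, the work surface at z = 0. Lengths are in mm, angles in rad, forces in N, time in s.
With the tool pointing down it reaches from about 350 to 875 mm from the base axis. Payload 4.2 kg.
Tool frame: the origin (TCP) lies at the very end of the fingers, on their centre line; the grasp point (between the pads) lies 19 mm behind it; z points along the fingers, y is the line along which they close (so a half turn about z gives the same grasp; the last joint's range is limited). The gripper opens to 85 mm and grips with 20 to 120 N. Pads are 22 mm wide; open, the fingers measure 114 mm over their backs; the gripper's body (76 mm by 85 mm) begins 54 mm behind the grasp point. The pads swing forward as they close: fully open they stand 13 mm farther back than shut.
Start: joints at [-0.993, 0.385, 0.008, 0, -1.194, -0.259], TCP at [195.907, -593.481, 231.312] pointing down, gripper open.
Joint ranges: [-3.14, 3.14], [-1.21, 2.06], [-1.07, 1.41], [-3.16, 2.05], [-2.99, -0.16], [-3.1, 3.1]. Speed limits (rad/s): [2.79, 2.79, 3.14, 3.14, 3.14, 3.14].

## Interface

Orientations are given as a unit quaternion [x, y, z, w].
In Python, from bench import arm gives the robot as it stands.
- The arm moves only by the tool servo_tool, never from a script. Its argument "rows" is a list that holds one entry, the list of rows, each a list of 7 numbers: the finger opening in mm, from 0 to 85.4, then the shift along the tool's x, y, z in mm, then the turn, a rotation vector about the tool's x, y, z in rad. A call has 1 to 10 rows; each row is the pose to reach, as a shift and turn from the pose commanded when the call began, along the tool's axes at that moment; what a row does not reach only later rows make up. A row lasts 1/8 s, in which the tool goes at most 62.5 mm and 10.7 degrees, less where a joint would pass 70% of its speed; a pose out of reach is approached as far as the arm can. A call with a gripper value outside its range is refused whole. The fingers move at their own pace and stop on an object; the grip force is fixed at half the most. Time passes only in rows, so rows that repeat a pose let the fingers close. It gives the time, the measured TCP pose, the force, the opening and the grip force at its end, in the units of the state.
- arm.read_state(): the state, without advancing time (a new reading comes with each control period).
- arm.get_image(name): name is "side" or "top" or "wrist"; returns the picture (400x640x3 uint8, red, green, blue); there is no depth.
- arm.camera_params(name): a dict with "intrinsics" (3x3 intrinsics, pixels), "D" ([k1, k2, p1, p2, k3] as OpenCV has them; the pictures are not rectified), "R" (3x3) and "t" (3): a world point X has camera coordinates R X + t. Camera axes: x right, y down, z forward; pixel columns grow to the right and rows downward; lengths in mm; the calibration is good to about 2 mm. A picture is of the moment at which its call begins: read the wrist's pose just before it. camera_params takes no time and is no camera call; for the wrist camera it gives the pose at the moment of the call.
- arm.job_done(): hands the job in; it is judged then, once.
The state is a dict: "clock": time; "joints": joint angles; "joint_vel": joint speeds; "joint_efforts": joint torques, N m; "position": TCP position; "ee_rot": TCP orientation; "contact_force": force on the tool from outside, world axes, zero at the start; "wrist_torque": the same for the moment, N m; "gripper_width": finger opening in mm; "grasp_force": force on a finger pad.
Only numpy, scipy, OpenCV 4.12 (cv2) and the standard library are available. Lean on these libraries where they do the work, as an engineer would, in place of code of your own. Each camera call takes 0.05 s, during which the arm holds its last target. There are 200 camera calls.

## Working session

There is one attempt and no reset: what is moved stays moved. The work goes in short steps, Python scripts to look and compute and a tool call to move; the robot and the scene stay as the last step left them, time stands still between calls to the robot, and variables do not carry over. Pictures are saved under pics/ and viewed, at most 10 in all, crops included, and the job is handed in when it is done.

Besides the shell and the picture viewer there is one more tool, called by a JSON object that holds its "method" and its "body", one argument or row to a line. servo_tool: Moves the arm, as the interface text tells. Its arguments: {"type":"object","properties":{"rows":{"type":"array"}},"required":["rows"]}

```bash
mkdir -p pics; python3 - <<'E'
from bench import arm
import cv2,numpy as np
a=[]
for n in("top","side"):
    im=arm.get_image(n);cv2.imwrite(f"pics/{n}0.png",im[:,:,::-1])
    p=arm.camera_params(n);print(n,{k:np.round(v,3).tolist() for k,v in p.items()})
s=arm.read_state();print(s)
E
```

```text
top {'intrinsics': [[366.75, 0.0, 320.65], [0.0, 366.75, 197.257], [0.0, 0.0, 1.0]], 'D': [-0.049, 0.0, 0.0, 0.0, 0.0], 'R': [[-0.002, -1.0, 0.002], [-0.991, 0.002, -0.131], [0.131, -0.003, -0.991]], 't': [136.353, 536.188, 1116.06]}
side {'intrinsics': [[443.926, 0.0, 319.096], [0.0, 443.926, 207.108], [0.0, 0.0, 1.0]], 'D': [-0.021, 0.0, 0.0, 0.0, 0.0], 'R': [[0.876, -0.482, -0.013], [-0.318, -0.558, -0.767], [0.362, 0.676, -0.641]], 't': [-389.691, 346.48, 1429.186]}
{'clock': 0.1, 'joints': array([-9.93424315e-01,  3.85477319e-01,  6.76719538e-03, -3.77373564e-04,
       -1.19399807e+00, -2.58598502e-01]), 'joint_vel': array([ 1.51034727e-03, -2.46050955e-03,  3.34831830e-03,  2.37794440e-03,
       -5.06269634e-05, -7.26687973e-04]), 'joint_efforts': array([-5.38432948e-05, -3.93319559e+01,  1.88929331e+01,  4.19797942e+00,
       -2.58869863e-03,  4.81383466e-06]), 'position': array([ 195.71807543, -593.02594345,  230.34277554]), 'ee_rot': array([-1.58643977e-01,  9.87335376e-01,  9.44827862e-04, -2.27748192e-04]), 'contact_force': array([0.17761272, 0.24571479, 0.07452926]), 'wrist_torque': array([-0.04677659, -0.0100066 , -0.01302244]), 'grasp_force': 0.0, 'gripper_width': 85.405790940525}
```

View pics/top0.png

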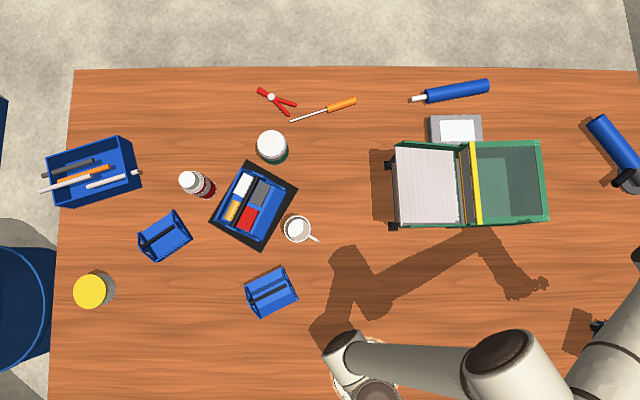

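View pics/side0.png

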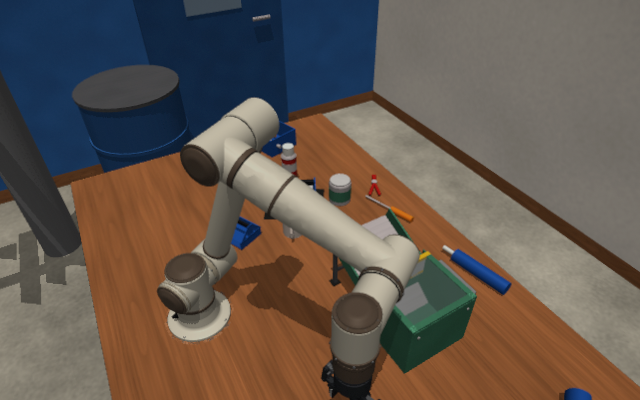

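The top view shows three handled totes: (253,205) on the black mat holding four offcuts, and empty smaller ones at (165,236) and (270,292). The open tray at (93,172) has no handle. The one on the mat is the largest and holds the offcuts, so it fits. The scrap box is at (470,185), with its chute to the left. I'll confirm in an enlarged crop.

```bash
python3 - <<'E'
import cv2,numpy as np
im=cv2.imread("pics/top0.png")
a=cv2.resize(im[150:260,170:330],None,fx=5,fy=5,interpolation=cv2.INTER_CUBIC)
cv2.imwrite("pics/c1.png",a)
b=cv2.resize(im[100:250,360:560],None,fx=4,fy=4,interpolation=cv2.INTER_CUBIC)
cv2.imwrite("pics/c2.png",b)
E
```

```text
(no output)
```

View pics/c1.png

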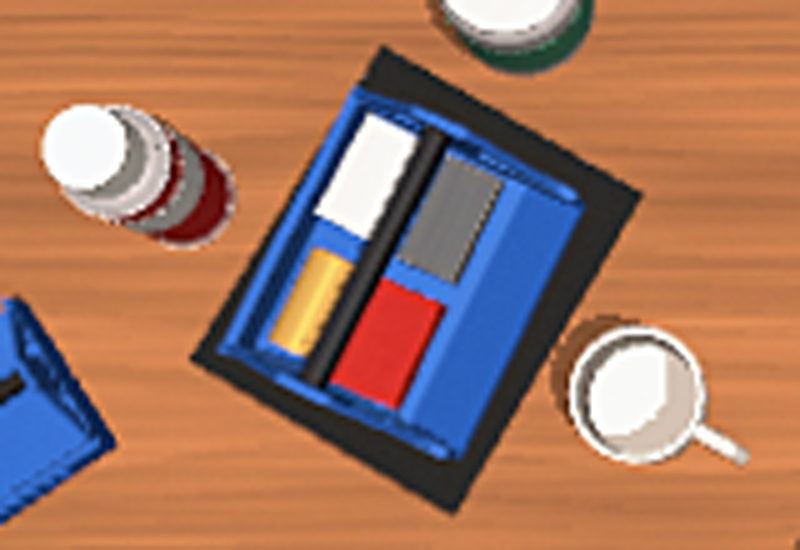

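View pics/c2.png

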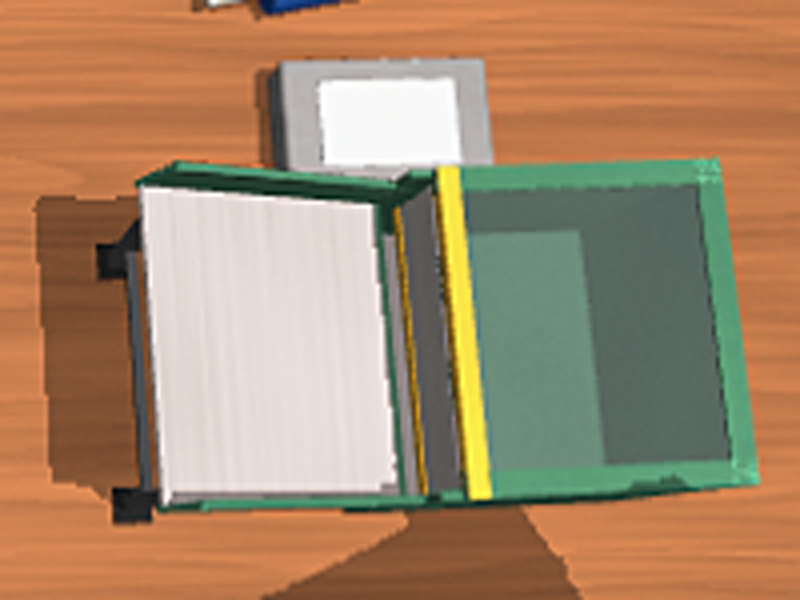

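```bash
cat > h.py <<'E'
from bench import arm
import cv2,numpy as np
from scipy.spatial.transform import Rotation as Ro
def back(n,px,z,p=None):
    p=p or arm.camera_params(n)
    u=cv2.undistortPoints(np.array([[px]],float),np.array(p["intrinsics"]),np.array(p["D"]))[0,0]
    R=np.array(p["R"]);t=np.array(p["t"]);c=-R.T@t;d=R.T@np.array([*u,1])
    return c+d*(z-c[2])/d[2]
E
python3 - <<'E'
from h import *
f=lambda c,z,s,o:back("top",(c[0]/s+o[0],c[1]/s+o[1]),z).round(1)
M=[f(c,3,5,(170,150)) for c in[(380,45),(640,193),(455,515),(192,358)]];print("mat",M,np.mean(M,0))
e=M[1]-M[2];print("mat yaw",np.degrees(np.arctan2(e[1],e[0])))
H=[f(c,117,5,(170,150)) for c in[(437,130),(315,382)]];print("handle",H,np.mean(H,0));e=H[0]-H[1];print(np.linalg.norm(e),np.degrees(np.arctan2(e[1],e[0])))
C=[f(c,z,4,(360,100)) for c,z in[((140,187),197),((163,500),197),((373,205),120),((397,495),120)]];print("chute",C)
B=[f(c,199,4,(360,100)) for c in[(718,160),(758,483),(438,167),(470,498)]];print("roof",B)
for q in(C[0]-C[1],B[0]-B[1],B[2]-B[3]):print(np.degrees(np.arctan2(q[1],q[0])),np.linalg.norm(q))
print("can",f((85,148),185,5,(170,150)),"mug",f((632,395),95,5,(170,150)),"tin",f((525,0),105,5,(170,150)))
p=arm.camera_params("wrist");T=arm.read_state();R=Ro.from_quat(T["ee_rot"]).as_matrix();print(R.round(3))
c=-np.array(p["R"]).T@p["t"];print("cam in tool",(R.T@(c-T["position"])).round(1),(np.array(p["R"])@R).round(3).tolist(),p["intrinsics"])
E
```

```text
mat [array([667.7, 379.9,   3. ]), array([569.1, 208.6,   3. ]), array([362.7, 324.8,   3. ]), array([462.4, 496.1,   3. ])] [515.475 352.35    3.   ]
mat yaw -29.37883657555963
handle [array([588.9, 321.5, 117. ]), array([441. , 389.2, 117. ])] [514.95 355.35 117.  ]
162.65823065556808 -24.595545987433614
chute [array([655. , -69.2, 197. ]), array([439.7, -78.3, 197. ]), array([ 662.9, -259.8,  120. ]), array([ 447. , -266.5,  120. ])]
roof [array([ 675.8, -478.4,  199. ]), array([ 449.2, -487.5,  199. ]), array([ 669.3, -277.2,  199. ]), array([ 440.1, -286. ,  199. ])]
2.4202575159394533 215.49222723801432
2.299698039171788 226.78264924812916
2.198757962072291 229.36887321517708
can [566.3 504.7 185. ] mug [434.4 207.1  95. ] tin [670.5 272.4 105. ]
[[-0.95  -0.313 -0.001]
 [-0.313  0.95   0.002]
 [ 0.     0.002 -1.   ]]
cam in tool [  68.1   -0.9 -143.4] [[0.001, 1.0, -0.002], [-0.963, 0.0, -0.269], [-0.269, 0.002, 0.963]] [[343.96900004   0.         313.97591821]
 [  0.         343.96900004 199.38778069]
 [  0.           0.           1.        ]]
```

Confirmed: the tote on the mat holds the four offcuts (white tube, dark flat bar, red tube and brass bar), and its lip points to lower right, towards the mug at crop (632,395). The second crop shows the chute's upper edge at crop (140,187)-(163,500) and the flap by the yellow rim. First I'll go above the tote.

```bash
cat >> h.py <<'E'
def tgt(yaw,tilt=0):  # tool x at yaw (deg) , then leaned about tool x
    return Ro.from_euler("z",yaw,degrees=True)*Ro.from_euler("x",180,degrees=True)*Ro.from_euler("x",tilt,degrees=True)
def move(p,R,p0=None,R0=None):
    s=arm.read_state();p0=s["position"] if p0 is None else p0;R0=R0 or Ro.from_quat(s["ee_rot"])
    print("shift",R0.inv().apply(np.array(p)-p0).round(1),"turn",(R0.inv()*R).as_rotvec().round(3))
    return np.array(p),R
SB=np.array([555,-264.5,0]);SY=2.3
def sb(x,y,z): return SB+Ro.from_euler("z",SY,degrees=True).apply([x,y,z])
E
python3 - <<'E'
from h import *
p,R=move([480,-180,340],tgt(-95))
move([515,355,310],tgt(-25),p,R)
E
```

```text
shift [-399.3  303.4 -109.1] turn [ 2.000e-03  1.000e-03 -1.165e+00]
shift [-536.    11.8   30. ] turn [-0.     0.    -1.222]
```

{"method": "servo_tool", "body": {
  "rows": [
    [[85,-50,38,-50,0,0,-0.14],[85,-100,76,-109,0,0,-0.29],[85,-150,114,-109,0,0,-0.43],[85,-200,152,-109,0,0,-0.58],[85,-250,190,-109,0,0,-0.73],[85,-300,228,-109,0,0,-0.87],[85,-350,266,-109,0,0,-1.02],[85,-399,303,-109,0,0,-1.165],[85,-399,303,-109,0,0,-1.165],[85,-399,303,-109,0,0,-1.165]]
  ]
}}

```text
clock: 1.35
position: [480.7, -178.8, 339.5]
ee_rot: [-0.677, 0.736, 0.001, -0.0]
contact_force: [-0.2, 0.8, 0.2]
gripper_width: 84.9
grasp_force: 0.0
```

{"method": "servo_tool", "body": {
  "rows": [
    [[85,-55,1,3,0,0,-0.12],[85,-110,2,6,0,0,-0.24],[85,-165,4,9,0,0,-0.37],[85,-220,5,12,0,0,-0.5],[85,-275,6,15,0,0,-0.62],[85,-330,7,18,0,0,-0.75],[85,-385,8,22,0,0,-0.87],[85,-440,10,26,0,0,-1.0],[85,-495,11,30,0,0,-1.12],[85,-536,12,30,0,0,-1.22]]
  ]
}}

```text
clock: 2.6
position: [514.5, 355.2, 309.2]
ee_rot: [0.976, -0.216, -0.001, 0.001]
contact_force: [0.9, 0.6, -0.1]
gripper_width: 85.0
grasp_force: 0.0
```

```bash
python3 - <<'E'
from h import *
s=arm.read_state();im=arm.get_image("wrist");p=arm.camera_params("wrist")
import pickle;pickle.dump({k:np.array(v) for k,v in p.items()},open("w.pkl","wb"))
cv2.imwrite("pics/w1.png",im[:,:,::-1]);print(s["clock"],s["position"],Ro.from_quat(s["ee_rot"]).as_matrix().round(3).tolist(),s["joints"].round(2))
E
```

```text
2.6 [514.50663541 355.18096681 309.21488688] [[0.907, -0.421, -0.001], [-0.421, -0.907, -0.001], [-0.001, 0.002, -1.0]] [ 0.86  0.35  0.14 -0.   -1.37  0.27]
```

View pics/w1.png

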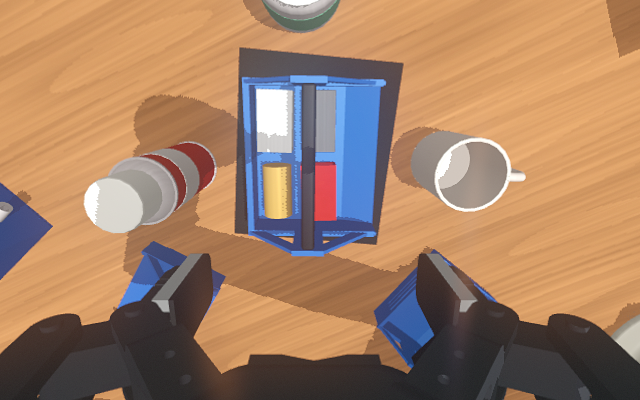

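The wrist view shows the black handle from about (308,84) to (308,248), nearly parallel to the image columns. The lip is to the right at column 378, with the mug beyond it at (470,172).

```bash
python3 - <<'E'
from h import *
import pickle;P=pickle.load(open("w.pkl","rb"))
a=back("w",(308.5,84),117,P);b=back("w",(308,247),117,P);m=(a+b)/2;e=a-b
print(a,b,m,np.linalg.norm(e),np.degrees(np.arctan2(e[1],e[0])))
M=[back("w",c,3,P) for c in[(239,48),(403,63),(377,244),(235,234)]]
print("mat",np.round(M,0).tolist(),np.mean(M,0))
# lip corners z~18, wall back corners z 55
c=[back("w",q,18,P) for q in[(381,84),(372,231)]];print("lip",np.round(c,0).tolist())
c=[back("w",q,55,P) for q in[(245,80),(252,236)]];print("back",np.round(c,0).tolist())
move([m[0],m[1],200],tgt(-25));move([m[0],m[1],86],tgt(-25))
E
```

```text
[594.42839449 327.94009703 117.        ] [447.18053948 396.69407235 117.        ] [520.80446698 362.31708469 117.        ] 162.50858415505348 -25.029133170259335
mat [[672.0, 386.0, 3.0], [574.0, 213.0, 3.0], [367.0, 329.0, 3.0], [463.0, 504.0, 3.0]] [519.0177567  357.95911217   3.        ]
lip [[563.0, 249.0, 18.0], [394.0, 328.0, 18.0]]
back [[630.0, 389.0, 55.0], [465.0, 466.0, 55.0]]
shift [  4.1  -5.4 108.3] turn [0.    0.001 0.006]
shift [  4.1  -5.4 222.3] turn [0.    0.001 0.006]
```

{"method": "servo_tool", "body": {
  "rows": [
    [[85,2,-2,50,0,0,0],[85,4,-5,100,0,0,0],[85,4,-5,145,0,0,0],[85,4,-5,180,0,0,0],[85,4,-5,205,0,0,0],[85,4,-5,222,0,0,0],[85,4,-5,222,0,0,0],[0,4,-5,222,0,0,0],[0,4,-5,222,0,0,0],[0,4,-5,222,0,0,0]]
  ]
}}

```text
clock: 3.9
position: [520.5, 357.5, 89.2]
ee_rot: [0.976, -0.217, 0.0, -0.001]
contact_force: [-0.2, 0.7, -0.0]
gripper_width: 31.6
grasp_force: 0.0
```

{"method": "servo_tool", "body": {
  "rows": [
    [[0,0,0,0,0,0,0],[0,0,0,0,0,0,0],[0,0,0,0,0,0,0],[0,0,0,0,0,0,0]]
  ]
}}

```text
clock: 4.4
position: [520.7, 358.0, 88.9]
ee_rot: [0.976, -0.217, 0.001, -0.001]
contact_force: [1.0, 2.7, 2.5]
gripper_width: 13.0
grasp_force: 62.8
```

```bash
python3 - <<'E'
from h import *
p=np.array([520.7,358,89]);R=tgt(-25)
p2,R2=move([521,358,335],R,p,R)
p3,R3=move(sb(0,62,335),tgt(2.3),p2,R2);print(p3)
for th,z in((25,325),(45,308),(60,298)):
    h=sb(0,62,z);Rt=tgt(2.3,th);move(h+17*Rt.apply([0,0,1]),Rt,p3,R3)
E
```

```text
shift [ 3.00e-01 -1.00e-01 -2.46e+02] turn [0. 0. 0.]
shift [265.5 494.7   0. ] turn [ 0.     0.    -0.476]
[ 552.51182886 -202.5499475   335.        ]
shift [ 0.  -7.2 25.4] turn [0.436 0.    0.   ]
shift [ -0. -12.  39.] turn [ 0.785  0.    -0.   ]
shift [  0.  -14.7  45.5] turn [1.047 0.    0.   ]
```

{"method": "servo_tool", "body": {
  "rows": [
    [[0,0,0,-8,0,0,0],[0,0,0,-30,0,0,0],[0,0,0,-65,0,0,0],[0,0,0,-105,0,0,0],[0,0,0,-145,0,0,0],[0,0,0,-185,0,0,0],[0,0,0,-220,0,0,0],[0,0,0,-240,0,0,0],[0,0,0,-246,0,0,0],[0,0,0,-246,0,0,0]]
  ]
}}

```text
clock: 5.65
position: [519.3, 356.5, 332.3]
ee_rot: [0.976, -0.217, -0.002, 0.002]
contact_force: [-0.3, 0.2, -6.8]
gripper_width: 13.2
grasp_force: 61.5
```

{"method": "servo_tool", "body": {
  "rows": [
    [[0,5,9,0,0,0,-0.01],[0,14,27,0,0,0,-0.03],[0,28,52,0,0,0,-0.05],[0,44,82,0,0,0,-0.08],[0,61,114,0,0,0,-0.11],[0,79,147,0,0,0,-0.14],[0,97,181,0,0,0,-0.17],[0,115,215,0,0,0,-0.2],[0,133,248,0,0,0,-0.24],[0,151,282,0,0,0,-0.27]]
  ]
}}

```text
clock: 6.9
position: [536.4, 35.8, 333.3]
ee_rot: [0.997, -0.083, -0.001, 0.0]
contact_force: [0.5, 0.4, -6.6]
gripper_width: 13.2
grasp_force: 61.4
```

{"method": "servo_tool", "body": {
  "rows": [
    [[0,26,28,0,0,0,-0.03],[0,51,56,0,0,0,-0.06],[0,77,84,0,0,0,-0.1],[0,103,112,0,0,0,-0.13],[0,128,138,0,0,0,-0.16],[0,148,160,0,0,0,-0.18],[0,160,172,0,0,0,-0.2],[0,165,178,0,0,0,-0.206],[0,165,178,0,0,0,-0.206]]
  ]
}}

```text
clock: 8.02
position: [669.9, -165.6, 333.3]
ee_rot: [1.0, 0.019, -0.001, -0.0]
contact_force: [-0.6, 0.8, -6.4]
gripper_width: 13.4
grasp_force: 61.4
```

```bash
python3 - <<'E'
from h import *
s=arm.read_state();print(s["clock"],s["position"],s["joints"].round(2));print(move(sb(0,62,335),tgt(2.3)))
im=arm.get_image("side");w=arm.get_image("top")
cv2.imwrite("pics/s2.png",np.vstack([im[80:380,200:520],w[100:260,330:650]])[:,:,::-1])
E
```

```text
8.025 [ 669.89695305 -165.64689332  333.25018558] [-0.01  0.46  0.38 -0.   -1.49  1.62]
shift [-118.7   32.5   -1.5] turn [-0.     0.002 -0.003]
(array([ 552.51182886, -202.5499475 ,  335.        ]), Rotation.from_matrix(array([[ 9.99194395e-01,  4.01317925e-02,  4.91472713e-18],
                            [ 4.01317925e-02, -9.99194395e-01, -1.22366022e-16],
                            [ 0.00000000e+00,  1.22464680e-16, -1.00000000e+00]])))Traceback (most recent call last):
  File "<stdin>", line 4, in <module>
    return _nx.concatenate(arrs, 0, dtype=dtype, casting=casting)
           ~~~~~~~~~~~~~~~^^^^^^^^^^^^^^^^^^^^^^^^^^^^^^^^^^^^^^^
ValueError: all the input array dimensions except for the concatenation axis must match exactly, but along dimension 1, the array at index 0 has size 320 and the array at index 1 has size 310
```

Second call started from turned tool axes, so I overshot in x; correcting that before anything goes lower.

{"method": "servo_tool", "body": {
  "rows": [
    [[0,-8,2,0,0,0,0],[0,-28,8,0,0,0,0],[0,-58,16,0,0,0,0],[0,-88,24,0,0,0,0],[0,-110,30,-1,0,0,0],[0,-119,32,-1,0,0,0],[0,-119,32,-1,0,0,0],[0,-119,32,-1,0,0,0]]
  ]
}}

```text
clock: 9.12
position: [553.3, -201.5, 335.2]
ee_rot: [1.0, 0.019, 0.0, -0.0]
contact_force: [-0.6, 0.2, -6.9]
gripper_width: 12.9
grasp_force: 61.5
```

```bash
python3 - <<'E'
from h import *
s=arm.read_state();print(s["clock"],s["position"],s["joints"].round(2));print(sb(0,62,335))
im=arm.get_image("wrist");w=arm.get_image("side")
import pickle;pickle.dump({k:np.array(v) for k,v in arm.camera_params("wrist").items()},open("w.pkl","wb"))
cv2.imwrite("pics/s2.png",np.hstack([cv2.resize(im,(480,300)),w[100:400,270:590]])[:,:,::-1])
E
```

```text
9.125 [ 553.3488478  -201.49093173  335.20141704] [-0.07  0.27  0.1  -0.   -1.4   1.68]
[ 552.51182886 -202.5499475   335.        ]
```

View pics/s2.png

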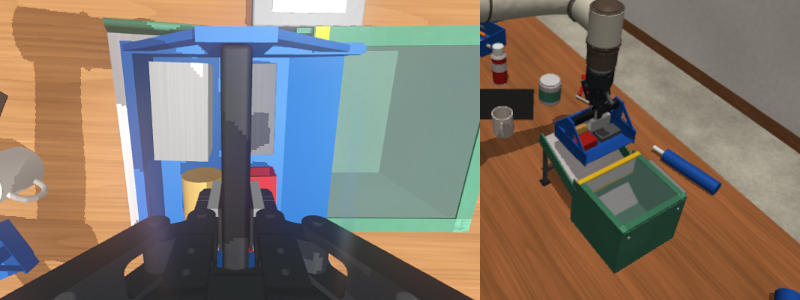

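Wrist view: tote level over the chute with its four offcuts. The box's far rim runs at rows 28-42 and the near rim at rows 218-232. The side view agrees. I'll check lateral alignment from these rims.

```bash
python3 - <<'E'
from h import *
import pickle;P=pickle.load(open("w.pkl","rb"));k=4/3
inv=lambda w:(Ro.from_euler("z",-SY,degrees=True).apply(w-SB)).round(1)
for n,q,z in(("far rim",(420,27),199),("near rim",(420,232),199),("corner near front",(470,232),199),("cheek top",(105,19),234)):
    print(n,inv(back("w",(q[0]*k,q[1]*k),z,P)))
E
```

```text
far rim [ 115.9 -118.5  199. ]
near rim [-113.4 -162.4  199. ]
corner near front [-112.9 -221.8  199. ]
cheek top [117.  174.1 234. ]
```

{"method": "servo_tool", "body": {
  "rows": [
    [[0,-1,-2,6,0.1,0,0],[0,-1,-4,12,0.22,0,0],[0,-1,-6,20,0.34,0,0],[0,-1,-8,26,0.46,0,0],[0,-1,-9,31,0.57,0,0],[0,-1,-11,36,0.68,0,0],[0,-1,-12,39,0.785,0,0],[0,-1,-13,42,0.88,0,0],[0,-1,-14,45,0.97,0,0],[0,-1,-14,46,1.05,0,0]]
  ]
}}

```text
clock: 10.48
position: [552.1, -189.3, 289.0]
ee_rot: [0.866, 0.017, -0.009, -0.5]
contact_force: [0.2, 0.5, -2.6]
gripper_width: 13.2
grasp_force: 62.5
```

{"method": "servo_tool", "body": {
  "rows": [
    [[0,0,0,0,0,0,0],[0,0,0,0,0,0,0],[0,0,0,0,0,0,0],[0,0,0,0,0,0,0],[0,0,0,0,0,0,0],[0,0,0,0,0,0,0]]
  ]
}}

```text
clock: 11.22
position: [551.1, -187.8, 289.5]
ee_rot: [0.865, 0.017, -0.01, -0.501]
contact_force: [0.4, 0.5, -2.0]
gripper_width: 12.9
grasp_force: 62.6
```

```bash
python3 - <<'E'
from h import *
s=arm.read_state();print(s["clock"],s["position"],s["joints"].round(2),Ro.from_quat(s["ee_rot"]).as_matrix().round(3).tolist())
im=arm.get_image("wrist");w=arm.get_image("side");t=arm.get_image("top")
r=np.hstack([cv2.resize(w[200:400,330:530],(400,400)),cv2.resize(t[120:240,360:560],(400,240))[:,:,:] if 0 else cv2.resize(t[120:240,360:560],(400,400))])
cv2.imwrite("pics/s3.png",r[:,:,::-1]);cv2.imwrite("pics/w3.png",im[:,:,::-1])
E
```

```text
11.225 [ 551.11032991 -187.80448731  289.45502112] [-0.53  0.59  0.43 -0.91 -1.96  2.03] [[0.999, 0.019, -0.033], [0.038, -0.497, 0.867], [0.0, -0.867, -0.498]]
```

View pics/s3.png

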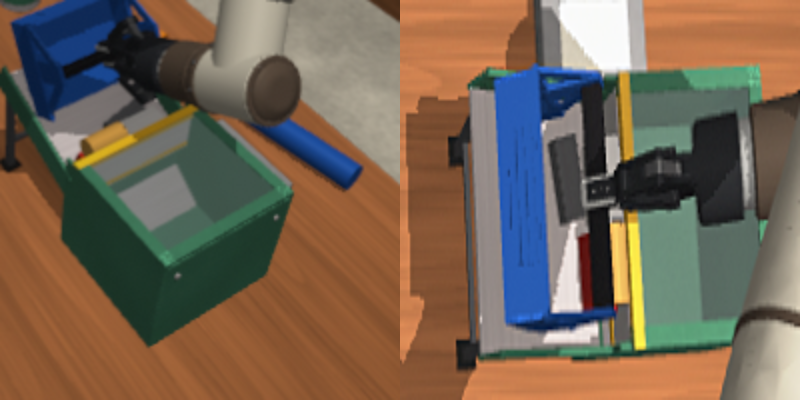

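Top crop: brass bar at (620,265) against the flap, red tube at (587,270), flat bar at (565,180). The tube isn't clearly visible. The wrist force of 2 N says the tote is empty. I'll check the wrist view.

View pics/w3.png

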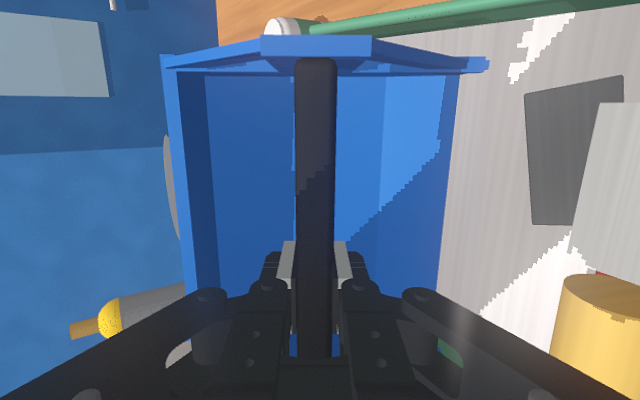

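Wrist view: the tote is empty. On the plate ahead of its lip (column 445) lie the flat bar (edge near 525-535), the tube at (610,190) and the brass bar at (600,320). I'll push them with the empty tote's lip, leaned 35°.

```bash
cat >> h.py <<'E'
def pose(lip,th,clr=3,x=0):
    a=np.radians(th);lp=np.array([-84*np.cos(a)+87*np.sin(a),-84*np.sin(a)-87*np.cos(a)])
    cn=np.array([-84*np.cos(a)+102*np.sin(a),-84*np.sin(a)-102*np.cos(a)])
    hy=lip-lp[0];hz=120+.404*(hy+cn[0])+clr*1.08-cn[1]
    R=tgt(SY,th);return sb(x,hy,hz)+16*R.apply([0,0,1]),R
E
python3 - <<'E'
from h import *
P=arm.camera_params("wrist")
R=np.array(P["R"]);c=-R.T@np.array(P["t"])
for q in((525,95),(533,222),(600,105),(572,250),(555,350),(440,200)):
    a=back("w",q,0,P)
    A=Ro.from_euler("z",-SY,degrees=True)
    c0=A.apply(c-SB);a0=A.apply(a-SB)
    d=a0-c0;h=8 if q[0]<540 else 20
    if q[0]==440:h=20
    t=(120+h+.404*c0[1]-c0[2])/(d[2]-.404*d[1]);print(q,(c0+t*d).round(0))
p,Q=pose(115,45,25);move(p,Q)
p1,Q1=pose(100,35,3);move(p1,Q1,p,Q)
for l in(60,20,0,-14):move(pose(l,35,3)[0],Q1,p1,Q1)
E
```

```text
(525, 95) [ 72.  70. 156.]
(533, 222) [ -1.  57. 151.]
(600, 105) [ 66.  35. 154.]
(572, 250) [-10.  34. 154.]
(555, 350) [-73.  32. 153.]
(440, 200) [  6. 101. 181.]
shift [  0.7 -48.5  26.9] turn [-0.265 -0.002 -0.001]
shift [ 0.  20.  25.5] turn [-0.175  0.     0.   ]
shift [ 0.  42.  -9.7] turn [0. 0. 0.]
shift [  0.   84.1 -19.4] turn [0. 0. 0.]
shift [  0.  105.1 -24.3] turn [0. 0. 0.]
shift [  0.  119.8 -27.7] turn [0. 0. 0.]
```

{"method": "servo_tool", "body": {
  "rows": [
    [[0,0,-15,7,-0.07,0,0],[0,0,-32,15,-0.15,0,0],[0,1,-48,27,-0.265,0,0],[0,1,-48,27,-0.265,0,0]]
  ]
}}

```text
clock: 11.88
position: [550.4, -138.5, 320.8]
ee_rot: [0.924, 0.02, -0.005, -0.381]
contact_force: [0.6, -0.4, -1.7]
gripper_width: 12.8
grasp_force: 62.5
```

```bash
python3 - <<'E'
from h import *
p1,Q1=pose(100,35,3);move(p1,Q1);s=arm.read_state();print(s["clock"],s["position"],s["contact_force"])
E
```

```text
shift [-0.7 23.3 26.2] turn [-0.172 -0.003  0.005]
11.875 [ 550.44647488 -138.5014243   320.76528706] [ 0.57059992 -0.40033704 -1.72825935]
```

{"method": "servo_tool", "body": {
  "rows": [
    [[0,0,7,8,-0.06,0,0],[0,0,15,17,-0.12,0,0],[0,-1,22,25,-0.173,0,0],[0,-1,22,25,-0.173,0,0],[0,-1,22,25,-0.173,0,0]]
  ]
}}

```text
clock: 12.5
position: [549.2, -139.0, 283.9]
ee_rot: [0.953, 0.018, -0.006, -0.302]
contact_force: [-0.2, 0.0, -2.9]
gripper_width: 12.9
grasp_force: 62.4
```

{"method": "servo_tool", "body": {
  "rows": [
    [[0,0,11,-2.5,0,0,0],[0,0,22,-5,0,0,0],[0,0,32,-7.5,0,0,0],[0,0,42,-9.7,0,0,0],[0,0,52,-12,0,0,0],[0,0,62,-14.3,0,0,0],[0,0,62,-14.3,0,0,0]]
  ]
}}

```text
clock: 13.38
position: [551.3, -198.4, 259.7]
ee_rot: [0.953, 0.017, -0.006, -0.301]
contact_force: [0.1, 0.5, -1.6]
gripper_width: 12.9
grasp_force: 62.4
```

{"method": "servo_tool", "body": {
  "rows": [
    [[0,0,10,-2.3,0,0,0],[0,0,20,-4.6,0,0,0],[0,0,30,-7,0,0,0],[0,0,40,-9.3,0,0,0],[0,0,50,-11.6,0,0,0],[0,0,58,-13.4,0,0,0],[0,0,58,-13.4,0,0,0],[0,0,58,-13.4,0,0,0]]
  ]
}}

```text
clock: 14.38
position: [555.3, -246.3, 238.6]
ee_rot: [0.952, 0.021, -0.004, -0.306]
contact_force: [3.3, 16.0, 0.2]
gripper_width: 12.8
grasp_force: 65.5
```

```bash
python3 - <<'E'
from h import *
s=arm.read_state();print(s["clock"],s["position"],pose(-14,35)[0])
im=arm.get_image("wrist");w=arm.get_image("side")
r=np.hstack([cv2.resize(im,(480,300)),cv2.resize(w[200:400,330:530],(300,300))])
cv2.imwrite("pics/s4.png",r[:,:,::-1])
E
```

```text
14.375 [ 555.28360806 -246.31623354  238.60987044] [ 554.43474993 -250.42650208  239.68736967]
```

View pics/s4.png

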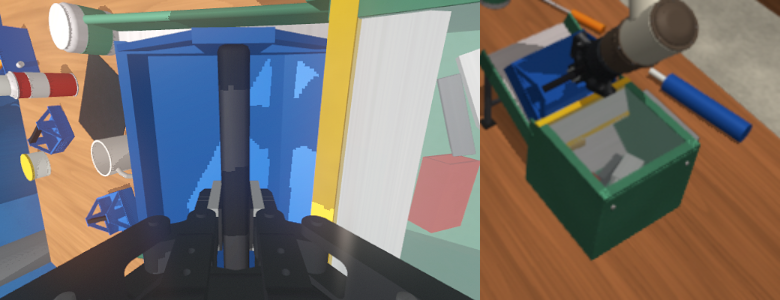

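The push met 16 N, with red tube and flat bar visible inside (wrist crop (445,195), (455,115)). I'll back the tote off up the chute and clear the view.

{"method": "servo_tool", "body": {
  "rows": [
    [[0,0,-15,3.5,0,0,0],[0,0,-40,9,0,0,0],[0,0,-80,10,0,0,0],[0,0,-130,0,0,0,0],[0,0,-180,-15,-0.1,0,0],[0,0,-230,-25,-0.25,0,0],[0,0,-280,-30,-0.4,0,0],[0,0,-330,-30,-0.5,0,0],[0,0,-360,-30,-0.6,0,0],[0,0,-360,-30,-0.6,0,0]]
  ]
}}

```text
clock: 15.72
position: [542.1, 27.7, 471.2]
ee_rot: [1.0, 0.022, 0.002, -0.006]
contact_force: [-0.5, 0.1, -2.9]
gripper_width: 13.3
grasp_force: 64.4
```

```bash
python3 - <<'E'
from h import *
s=arm.read_state();print(s["clock"],s["position"],s["contact_force"])
t=arm.get_image("top");w=arm.get_image("side")
cv2.imwrite("pics/t5.png",t[:,:,::-1]);cv2.imwrite("pics/sd5.png",w[:,:,::-1])
r=np.hstack([cv2.resize(t[130:235,385:555],(480,300),interpolation=cv2.INTER_CUBIC),cv2.resize(w[200:380,330:510],(300,300),interpolation=cv2.INTER_CUBIC)])
cv2.imwrite("pics/s5.png",r[:,:,::-1])
# change against first picture on the chute plate
a=cv2.imread("pics/top0.png").astype(int);d=np.abs(a-t[:,:,::-1].astype(int)).sum(2)>90
d[:130]=0;d[235:]=0;d[:,:385]=0;d[:,555:]=0
n,l,st,ce=cv2.connectedComponentsWithStats(d.astype(np.uint8))
for i in range(1,n):
    if st[i,4]>12: print(st[i].tolist(),t[l==i].mean(0).round())
E
```

```text
15.725 [542.13923548  27.71139679 471.23544475] [-0.47591248  0.14878709 -2.8872287 ]
[385, 130, 67, 86, 2862] [ 98. 114. 141.]
[477, 159, 16, 24, 226] [181. 177. 174.]
[480, 192, 15, 25, 303] [139.  82.  76.]
[518, 219, 13, 4, 22] [ 86. 151. 114.]
[457, 227, 38, 8, 239] [190. 118.  73.]
```

{"method": "servo_tool", "body": {
  "rows": [
    [[0,0,-50,20,0,0,0],[0,0,-100,40,0,0,0],[0,0,-150,60,0,0,0],[0,0,-200,80,0,0,0],[0,0,-225,100,0,0,0],[0,0,-225,100,0,0,0]]
  ]
}}

```text
clock: 16.58
position: [533.8, 250.3, 368.9]
ee_rot: [1.0, 0.019, -0.003, -0.005]
contact_force: [-0.3, -0.3, -3.0]
gripper_width: 12.9
grasp_force: 64.5
```

```bash
python3 - <<'E'
from h import *
s=arm.read_state();print(s["clock"],s["position"],s["contact_force"])
t=arm.get_image("top");w=arm.get_image("side")
r=np.hstack([cv2.resize(t[130:235,385:555],(480,300),interpolation=cv2.INTER_CUBIC),cv2.resize(w[200:380,330:510],(300,300),interpolation=cv2.INTER_CUBIC)])
cv2.imwrite("pics/s6.png",r[:,:,::-1])
a=cv2.imread("pics/top0.png").astype(int);d=np.abs(a-t[:,:,::-1].astype(int)).sum(2)>60
d[:130]=0;d[235:]=0;d[:,:385]=0;d[:,555:]=0
n,l,st,ce=cv2.connectedComponentsWithStats(d.astype(np.uint8))
for i in range(1,n):
    if st[i,4]>8: print(st[i].tolist(),t[l==i].mean(0).round())
E
```

```text
16.575 [533.82737845 250.31493872 368.92273346] [-0.25562871 -0.32060875 -3.03023534]
[477, 159, 16, 24, 232] [184. 180. 177.]
[480, 192, 15, 25, 312] [143.  85.  78.]
[517, 219, 15, 4, 32] [ 81. 144. 109.]
[457, 226, 39, 9, 258] [192. 120.  74.]
```

View pics/s6.png

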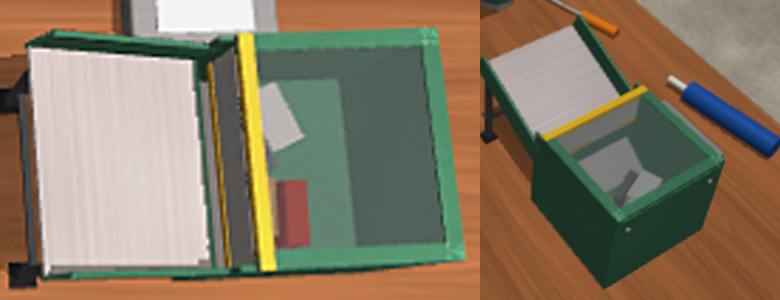

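The last composite shows a clear chute and the flap hanging as at the start. The tube (280,115), red tube (290,215) and brass bar (271,205) are behind the window, and the flat bar is at (627,185) in the side crop. Now the tote goes back on the mat.

```bash
python3 - <<'E'
from h import *
p,R=move([520.7,359,260],tgt(-26))
move([520.7,359,90],R,p,R)
E
```

```text
shift [ -10.2 -109.   113.4] turn [-0.011  0.003  0.49 ]
shift [  0.  -0. 170.] turn [0. 0. 0.]
```

{"method": "servo_tool", "body": {
  "rows": [
    [[0,-2,-20,5,0,0,0.1],[0,-4,-45,20,0,0,0.2],[0,-6,-70,45,-0.01,0,0.3],[0,-8,-95,75,-0.01,0,0.4],[0,-10,-109,100,-0.011,0.003,0.49],[0,-10,-109,113,-0.011,0.003,0.49],[0,-10,-109,113,-0.011,0.003,0.49],[0,-10,-109,113,-0.011,0.003,0.49]]
  ]
}}

```text
clock: 17.68
position: [521.2, 359.9, 262.4]
ee_rot: [0.975, -0.224, 0.001, -0.002]
contact_force: [-0.0, 0.0, -2.0]
gripper_width: 12.7
grasp_force: 64.4
```

```bash
python3 - <<'E'
from h import *
move([520.7,359,100],tgt(-26));print(arm.read_state()["position"])
E
```

```text
shift [ -0.3   1.6 162.4] turn [-0.004 -0.001  0.001]
[521.21205774 359.91578944 262.37621197]
```

{"method": "servo_tool", "body": {
  "rows": [
    [[0,0,1,25,0,0,0],[0,0,1,60,0,0,0],[0,0,1,95,0,0,0],[0,0,1,125,0,0,0],[0,0,1,145,0,0,0],[0,0,1,158,0,0,0],[0,0,1,163,0,0,0],[0,0,1,163,0,0,0]]
  ]
}}

```text
clock: 18.68
position: [520.2, 360.0, 98.1]
ee_rot: [0.975, -0.224, 0.0, -0.001]
contact_force: [-0.2, -0.1, -2.3]
gripper_width: 12.7
grasp_force: 64.4
```

{"method": "servo_tool", "body": {
  "rows": [
    [[0,0,0,3,0,0,0],[0,0,0,6,0,0,0],[0,0,0,9,0,0,0],[0,0,0,9,0,0,0],[0,0,0,9,0,0,0]]
  ]
}}

```text
clock: 19.3
position: [520.3, 360.3, 90.3]
ee_rot: [0.975, -0.224, 0.001, -0.001]
contact_force: [-1.3, -0.6, 5.3]
gripper_width: 12.6
grasp_force: 65.4
```

{"method": "servo_tool", "body": {
  "rows": [
    [[40,0,0,0,0,0,0],[60,0,0,0,0,0,0],[85,0,0,0,0,0,0],[85,0,0,0,0,0,0],[85,0,0,0,0,0,0],[85,0,0,0,0,0,0]]
  ]
}}

```text
clock: 20.05
position: [519.8, 359.8, 88.4]
ee_rot: [0.975, -0.224, 0.0, -0.0]
contact_force: [0.7, 0.5, 0.1]
gripper_width: 84.9
grasp_force: 0.0
```

{"method": "servo_tool", "body": {
  "rows": [
    [[85,0,0,-10,0,0,0],[85,0,0,-35,0,0,0],[85,0,0,-75,0,0,0],[85,0,0,-120,0,0,0],[85,0,0,-170,0,0,0],[85,0,0,-215,0,0,0],[85,0,0,-220,0,0,0],[85,0,0,-220,0,0,0]]
  ]
}}

```text
clock: 21.05
position: [519.4, 359.5, 308.9]
ee_rot: [0.975, -0.224, -0.0, -0.001]
contact_force: [0.2, 0.7, 0.1]
gripper_width: 84.9
grasp_force: 0.0
```

```bash
python3 - <<'E'
from h import *
s=arm.read_state();print(s["clock"],s["position"],s["contact_force"])
im=arm.get_image("wrist");t=arm.get_image("top");cv2.imwrite("pics/end.png",t[:,:,::-1])
w1=cv2.imread("pics/w1.png")[:,:,::-1]
for n,x in(("before",w1),("now",im)):
    x=x.astype(int);b=((x[:,:,2]>x[:,:,0]*1.6)&(x[:,:,2]>90)).astype(np.uint8);b[:30]=0;b[262:]=0;b[:,:225]=0;b[:,410:]=0
    print(n,cv2.boundingRect(b),b.sum());print(cv2.minAreaRect(cv2.findNonZero(b)))
    k=(x.max(2)<60).astype(np.uint8);k[:,:295]=0;k[:,325:]=0;k[:78]=0;k[250:]=0;print("handle",cv2.minAreaRect(cv2.findNonZero(k)))
# chute/flap and bystanders vs the first picture
a=cv2.imread("pics/top0.png").astype(int);d=np.abs(a-t[:,:,::-1].astype(int)).sum(2)>90
n,l,st,ce=cv2.connectedComponentsWithStats(d.astype(np.uint8))
for i in range(1,n):
    if st[i,4]>25: print(st[i].tolist(),t[l==i].mean(0).round())
E
```

```text
21.05 [519.43340525 359.52809734 308.8879089 ] [0.24378322 0.67270998 0.08793947]
before (242, 75, 144, 181) 13210
((313.5, 165.0), (180.0, 143.0), 90.0)Traceback (most recent call last):
  File "<stdin>", line 8, in <module>
cv2.error: OpenCV(4.12.0) /io/opencv/modules/imgproc/src/convhull.cpp:143: error: (-215:Assertion failed) total >= 0 && (depth == CV_32F || depth == CV_32S) in function 'convexHull'
```

```bash
python3 - <<'E'
from h import *
im=arm.get_image("wrist");t=arm.get_image("top")
w1=cv2.imread("pics/w1.png")[:,:,::-1]
for n,x in(("before",w1),("now",im)):
    x=x.astype(int);b=((x[:,:,2]>x[:,:,0]*1.6)&(x[:,:,2]>90)).astype(np.uint8);b[:30]=0;b[262:]=0;b[:,:225]=0;b[:,410:]=0
    print(n,cv2.boundingRect(b),b.sum())
    k=((x.max(2)<75)&(x.max(2)-x.min(2)<25))   # black mat outline
    k[:40]=0;k[250:]=0;k[:,:225]=0;k[:,410:]=0
    for c in(90,130,200,230): r=np.flatnonzero(k[c]);print(c,r.min() if len(r) else None,r.max() if len(r) else None)
a=cv2.imread("pics/top0.png").astype(int);d=np.abs(a-t[:,:,::-1].astype(int)).sum(2)>90
n,l,st,ce=cv2.connectedComponentsWithStats(d.astype(np.uint8))
for i in range(1,n):
    if st[i,4]>25: print(st[i].tolist(),t[l==i].mean(0).round())
E
```

```text
before (242, 75, 144, 181) 13210
90 None None
130 None None
200 None None
230 313 313
now (244, 80, 145, 181) 20533
90 None None
130 245 245
200 248 249
230 None None
[64, 129, 576, 271, 56579] [170. 136. 111.]
[477, 159, 16, 24, 227] [190. 186. 183.]
[234, 180, 44, 54, 794] [ 62. 111. 196.]
[480, 192, 15, 25, 302] [147.  86.  80.]
[213, 203, 11, 16, 49] [ 40.  76. 139.]
[262, 213, 14, 28, 41] [37. 53. 86.]
[517, 219, 15, 4, 28] [ 86. 152. 116.]
[631, 246, 9, 26, 146] [186. 116.  72.]
[252, 280, 33, 19, 117] [ 44.  78. 137.]
[255, 285, 35, 33, 370] [ 39.  74. 133.]
[590, 321, 10, 10, 45] [112.  73.  51.]
```

```bash
python3 -c "
from bench import arm
print(arm.job_done())"
```

```text
the job is handed in; nothing more can be done
None
```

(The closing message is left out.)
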